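Lever a shop tray over the lip of its bench bay

ROBOT

A 7-joint arm with a two-finger parallel gripper is mounted at the origin on the work surface. World frame = base frame: x ahead of the robot, y to its left, z up, the work surface at z = 0. Lengths are in m, angles in degrees, forces in N, time in s.
With the tool pointing down it reaches from about 0.4 to 0.85 m from the base axis. Payload 10.4 kg.
Tool frame: the origin (TCP) lies midway between the tips of the shut fingers; the grasp point (between the pads) lies 19 mm behind it (arm.grip_point_offset is the distance from the TCP to the grasp point, in m); x points along the fingers, y is the direction in which the jaws open and shut, and the axes are right-handed (so a half turn about x gives the same grasp; the last joint's range is limited). The gripper opens to 87 mm and grips with 3 to 60 N. Pads are 19 mm wide; open, the fingers measure 117 mm over their backs; the gripper's body (75 mm by 190 mm) begins 51 mm behind the grasp point.
Start: joints at [65.569, 19.034, -3.707, 83.658, 1.238, 77.344, -5.071], TCP at [0.246, -0.575, 0.223] pointing down, gripper open.
Joint ranges: [-148.97, 148.97], [-28.65, 121.19], [-84.17, 76.75], [9.2, 138.47], [-72.65, 252.65], [3.7, 117.97], [-149.18, 149.18]. Speed limits (degrees/s): [127.2, 127.2, 159.86, 159.86, 180, 180, 180].

INTERFACE

Orientations are given as [roll, pitch, yaw] about the fixed x, y, z axes, in that order (R = Rz(yaw) Ry(pitch) Rx(roll)).
In Python, from cell import arm gives the robot as it stands.
- The arm moves only by the shell command python3 -m crank 'ROWS' [FORCE]. ROWS is JSON, a list of rows, each a list of 3 entries, a list of its own where there are three numbers: the turn, a rotation vector about the tool's x, y, z normalised to -1 to 1, where 1 is 1.5 rad, then the shift along the tool's x, y, z normalised to -1 to 1, where 1 is 600 mm, then the closure, from -1 (fully open) to 1 (shut), so that 0 is half open. In form: [[[ax, ay, az], [tx, ty, tz], fingers], ...]. A call has 1 to 8 rows; each row is the pose to reach, as a shift and turn from the pose commanded when the call began, along the tool's axes at that moment; what a row does not reach only later rows make up. A row lasts 1/12 s, in which the tool goes at most 41.7 mm and 7.16 degrees, less where a joint would pass 70% of its speed; a pose out of reach is approached as far as the arm can. A call with a number of a shift or a turn outside -1 to 1 is refused whole. A call with a gripper value outside its range is refused whole. The fingers move at their own pace and stop on an object; FORCE is the grip in N (left out, the last holds). Time passes only in rows, so rows that repeat a pose let the fingers close. It gives the time, the measured TCP pose, the force and the opening at its end, in the units of the state.
- arm.read_state(): the state, without advancing time (a new reading comes with each control period).
- arm.get_image(name): name is "side" or "top"; returns the picture (384x512x3 uint8, red, green, blue); there is no depth.
- arm.calibration(name): a dict with "K" (3x3 intrinsics, pixels), "k1" (the pictures are not rectified: a ray, as slopes to the right and down, at radius r is drawn at 1 + k1 r^2 times it, then the intrinsics apply), "view" (4x4, takes a point from world to camera coordinates). Camera axes: x right, y down, z forward; pixel columns grow to the right and rows downward; lengths in m; the calibration is good to about 2 mm. A picture is of the moment at which its call begins. calibration takes no time and is no camera call.
- arm.close_job(): hands the job in, once; it reports no verdict.
Trained networks look in the newest picture that a camera, given by its name, has taken for a name from the list of things; names that differ only in an ending like _2 or _b are one class to them, and where a whole thing is asked for, a point or a joint stands for the part that bears it (a point fixed in the world has none). Each returns a list of dicts, best first, with "conf" (0 to 1); they miss things now and then, are a little off and sometimes report something else, mostly with a low value. They report only what shows in the picture. A call takes as long as a camera call.
- arm.boxes_of(camera, query): "location" ([column, row] in pixels, amid what is visible of it).
- arm.tip_of(camera, query): "location" ([column, row] in pixels: a listed point, or the origin of a listed thing).
The state is a dict: "clock": time; "q": joint angles; "joint_vel": joint speeds; "joint_efforts": joint torques, N m; "ee_pos": TCP position; "tool_rot": TCP orientation; "wrist_force": force on the tool from outside, world axes, zero at the start; "ft_torque": the same for the moment, N m; "gripper_width": finger opening in m.
Only numpy, scipy, OpenCV 4.12 (cv2) and the standard library are available. Lean on these libraries where they do the work, as an engineer would, in place of code of your own. Each camera call takes 0.05 s, during which the arm holds its last target.

TASK

Put the yellow shop tray back in the empty bay in front of it without carrying it: keeping its rear edge down on the bench, lever its leading edge up (press down on the handle behind it) and set that edge on the bay's raised lip, then push the tray over the lip until it has dropped flat behind it and stands fully home against the back stop. Keep both flanges in the tray and leave everything else on the bench where it is.

Things in the scene. Friction and masses are not known exactly. Their poses are not given: they have to be found in the camera images.
- tray: yellow open sheet-steel tray, 150 long (its x) x 96 wide x 50 high, walls 3, 0.27 to 0.4 kg plus two flanges of 0.06 kg; stands loose on the bench (friction about 0.6). Origin: centre of its underside; x points from the rear end (handle) to the leading end, z up. At the start its leading edge is 12 to 40 mm short of the lip, up to 6 mm off to the side and up to 0.05 rad askew
- tray_handle (a point): press point: middle of the top of the level part of the strap handle on the tray's rear end, 60 mm behind the rear edge, 34 above the underside. Handle 40 wide, 5 thick: slopes down from the rim for 26 mm, then level black rubber to its free end 90 mm behind the rear edge. Pressed down (5 to 15 N) it pivots the tray on its rear bottom edge; its end meets the bench at about 0.3 rad
- tray_lead (a point): middle of the tray's leading bottom edge (75 mm ahead of the tray's origin)
- tray_heel (a point): middle of the tray's rear bottom edge (75 mm behind the tray's origin)
- bay: the empty grey steel bay, fixed, open on top, right ahead of the tray. Origin: centre of its underside; x points inwards, lip to back stop. Floor 3 thick; inside 166 long (x -83 to 83), 108 wide; rounded red lip across it, x -91 to -83, top 17 above the bench; cheeks 36 high, flared for 28 mm ahead of the lip; back stop 55 high. Tray fully home: its origin at x = +8 mm here, 3 above the bench
- bay_lip (a point): middle of the top of the empty bay's red lip, 17 above the bench
- full_bay: a second bay, the same, which holds the blue tray; fixed; origin and axes as for the empty bay
- blue_tray: a blue tray of the same shape with three steel spindles, home in the second bay; leave it
- flange1: loose aluminium flange lying in the yellow tray, 58 diameter, 17 high in the middle; origin at the centre of its underside
- flange2: a second loose flange, the same, in the yellow tray
- wrench: steel open-ended wrench, 160 long, on the bench before the second bay
- green_tin: open green tin with brush handles in it, 98 diameter, 115 high
- orange_tin: open orange tin, 86 diameter, 95 high
- carton: cardboard carton 100 x 130 x 55 high
- disc: flat grinding disc, 125 diameter, 6 thick
- hammer: hammer, 270 long

How it is judged:
By the outcome, as a careful person would: the job done as asked, in the order asked, and still so for the second after the job is handed in, with the robot touching nothing.
It also fails if it takes over 48 s, if anything falls off the work surface, if the arm or the gripper's body presses on something with over 40 N, if the wrist force passes 120 N, or if a joint passes its speed limit or range.

## Working session

There is one attempt and no reset: what is moved stays moved. The work goes in short steps, Python scripts to look and compute and a shell command to move; the robot and the scene stay as the last step left them, time stands still between calls to the robot, and variables do not carry over. Pictures are saved under pics/ and viewed, and the job is handed in when it is done.

```bash
ls; mkdir -p pics; cat > h.py <<'E'
import numpy as np,cv2
from cell import arm
def shot(cam,name):
    im=arm.get_image(cam); cv2.imwrite('pics/'+name+'.png',cv2.cvtColor(im,cv2.COLOR_RGB2BGR)); return im
def ray(cam,px):
    c=arm.calibration(cam);K=np.array(c['K']);k1=c['k1'];V=np.array(c['view'])
    d=np.linalg.inv(K)@[px[0],px[1],1];d=d[:2]
    u=d.copy()
    for _ in range(30):u=d/(1+k1*(u@u))
    R=V[:3,:3];t=V[:3,3]
    return -R.T@t,R.T@np.array([u[0],u[1],1])
def at(cam,px,z):
    o,d=ray(cam,px);s=(z-o[2])/d[2];return o+s*d
def proj(cam,p):
    c=arm.calibration(cam);K=np.array(c['K']);V=np.array(c['view'])
    q=V[:3,:3]@np.array(p)+V[:3,3];u=q[:2]/q[2];u=u*(1+c['k1']*(u@u));return (K@[u[0],u[1],1])[:2]
E
python3 - <<'E'
from h import *
np.set_printoptions(precision=4,suppress=True)
s=arm.read_state();print(s)
shot('side','s0');shot('top','t0')
for q,z in [('tray_handle',.034),('tray_lead',0),('tray_heel',0),('tray',0),('bay_lip',.017),('bay',0),('full_bay',0)]:
  for c in ('side','top'):
    for r in arm.tip_of(c,q)[:2]: print(q,c,r['conf'],np.array(r['location']),at(c,r['location'],z))
for c in('side','top'):
  o,d=ray(c,[256,192]);print(c,o,d)
E
```

```text
pics
{'clock': 0.0, 'q': array([65.571 , 19.0703, -3.7075, 83.705 ,  1.2368, 77.3452, -5.0716]), 'joint_vel': array([ 0.0434, -0.0155, -0.0549, -0.0235, -0.0691, -0.0177, -0.06  ]), 'joint_efforts': array([ -0.0012, -62.3253,   0.0236, -38.9906,  -0.0616,   0.0399,
         0.0001]), 'ee_pos': array([ 0.2454, -0.5744,  0.2218]), 'tool_rot': array([-87.9374,  89.9193, 115.1973]), 'wrist_force': array([-0.2217,  0.0853,  0.9665]), 'ft_torque': array([ 0.0017, -0.0055, -0.0372]), 'gripper_width': 0.0873634850250676}
tray_handle side 0.72 [183.1 216.7] [0.6705 0.2063 0.034 ]
tray_handle side 0.62 [318.  145.5] [ 0.6202 -0.3497  0.034 ]
tray_handle top 0.97 [184.6 175.7] [0.6696 0.1987 0.034 ]
tray_lead side 0.62 [242.5 191.7] [ 0.6632 -0.0183  0.    ]
tray_lead side 0.54 [186.5 193.4] [0.7858 0.097  0.    ]
tray_lead top 0.69 [248.9 178.8] [ 0.6634 -0.0023  0.    ]
tray_heel side 0.66 [202.4 214.5] [0.6728 0.1373 0.    ]
tray_heel side 0.44 [213.6 208.9] [0.6676 0.0985 0.    ]
tray_heel top 0.89 [206.2 176.7] [0.6735 0.1353 0.    ]
tray side 0.95 [223.9 203.3] [0.6642 0.0601 0.    ]
tray top 0.8 [229.1 180.2] [0.6602 0.0616 0.    ]
bay_lip side 0.89 [249.8 186.5] [ 0.6479 -0.0346  0.017 ]
bay_lip top 0.94 [265.2 184.1] [ 0.6407 -0.0535  0.017 ]
bay side 0.7 [270.1 178.9] [ 0.6449 -0.126   0.    ]
bay top 0.73 [291.  183.9] [ 0.6434 -0.137   0.    ]
full_bay side 0.71 [329.8 194.3] [ 0.4556 -0.1752  0.    ]
side [-0.092   0.7707  0.7501] [ 0.5471 -0.6157 -0.5674]
top [ 0.3856 -0.0065  1.124 ] [ 0.2036 -0.0152 -0.979 ]
```

View pics/s0.png

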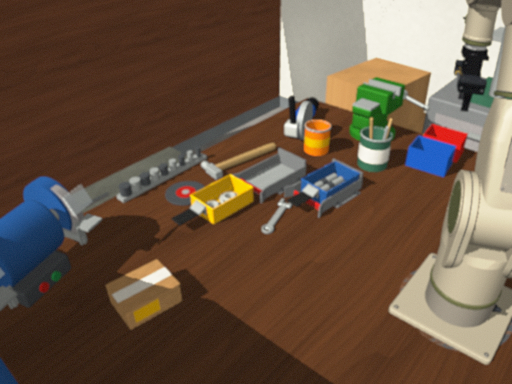

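View pics/t0.png

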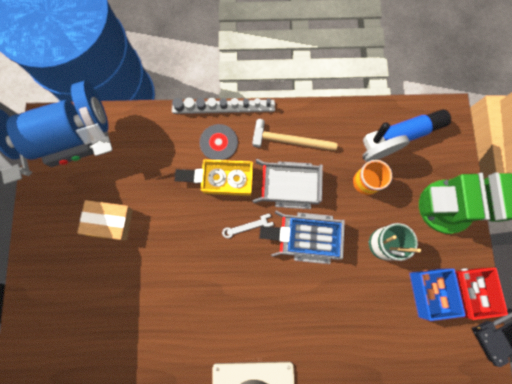

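```bash
python3 - <<'E'
from h import *
a=cv2.imread('pics/t0.png')[145:220,165:335]
cv2.imwrite('pics/t0z.png',cv2.resize(a,None,fx=4.7,fy=4.7,interpolation=cv2.INTER_CUBIC))
a=cv2.imread('pics/s0.png')[140:240,165:315]
cv2.imwrite('pics/s0z.png',cv2.resize(a,None,fx=5,fy=5,interpolation=cv2.INTER_CUBIC))
E
```

```text
(no output)
```

View pics/t0z.png

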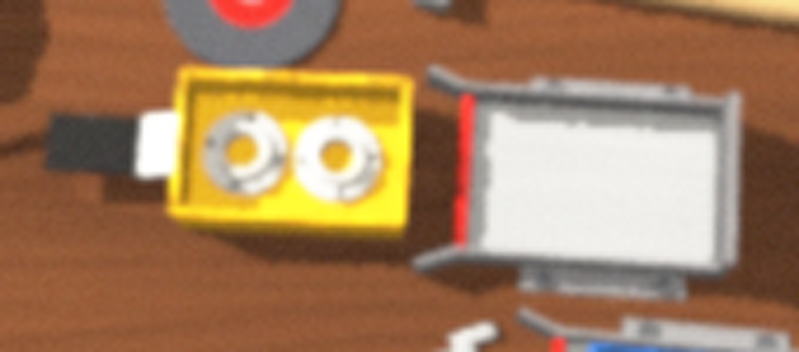

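View pics/s0z.png

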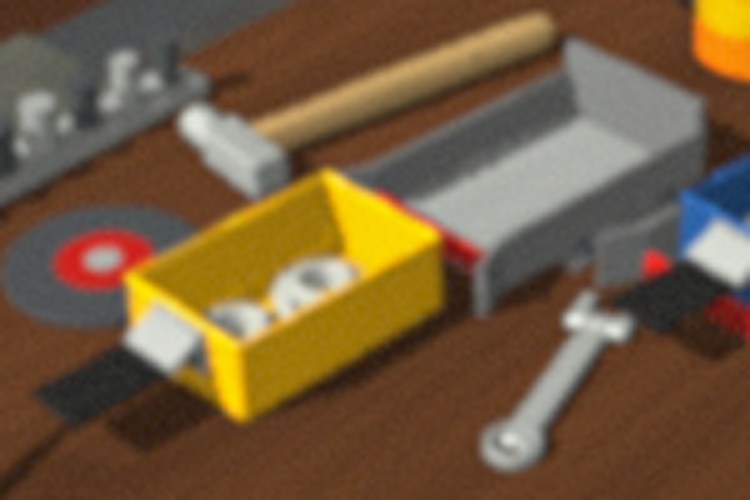

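```bash
python3 - <<'E'
from h import *
np.set_printoptions(precision=4,suppress=True)
f=lambda x,y:(x/4.7+165-.4,y/4.7+145-.4)
for n,p,z in [('TLrear',(179,68),.05),('TRlead',(414,76),.05),('BR',(408,219),.05),('BL',(169,213),.05),('handle end T',(48,118),.034),('hend B',(48,170),.034),
 ('lipT',(467,95),.017),('lipB',(460,245),.017),('backT outer',(740,93),.055),('backB',(735,270),.055),('cheekflareT',(432,70),.036),('flareB',(415,266),.036)]:
  print(n,at('top',f(*p),z))
g=lambda x,y:(x/5+165-.4,y/5+140-.4)
for n,p,z in [('rimrearfar',(128,275),.05),('leadfar',(328,172),.05),('leadnear',(441,240),.05),('rearnear',(240,348),.05),('rearnear bot',(243,420),0),('leadnear bot',(441,305),0),
 ('hfree far',(40,392),.034),('hfree near',(75,422),.034),('lipfar',(380,195),.017),('lipnear',(480,258),.017),('bstop far',(568,40),.055),('bstop near',(703,103),.055),('flare near',(483,270),.036)]:
  print(n,at('side',g(*p),z))
E
```

```text
TLrear [0.7176 0.1401 0.05  ]
TRlead [ 0.7084 -0.0154  0.05  ]
BR [ 0.6118 -0.0093  0.05  ]
BL [0.6194 0.1462 0.05  ]
handle end T [0.6898 0.2297 0.034 ]
hend B [0.654 0.229 0.034]
lipT [ 0.7041 -0.0515  0.017 ]
lipB [ 0.6002 -0.0437  0.017 ]
backT outer [ 0.6903 -0.2292  0.055 ]
backB [ 0.5724 -0.2186  0.055 ]
cheekflareT [ 0.7165 -0.0277  0.036 ]
flareB [ 0.5832 -0.0132  0.036 ]
rimrearfar [0.7149 0.1391 0.05  ]
leadfar [ 0.7038 -0.0106  0.05  ]
leadnear [0.6043 0.0003 0.05  ]
rearnear [0.6181 0.1459 0.05  ]
rearnear bot [0.6205 0.1461 0.    ]
leadnear bot [ 0.6092 -0.004   0.    ]
hfree far [0.6876 0.2284 0.034 ]
hfree near [0.6538 0.2329 0.034 ]
lipfar [ 0.6985 -0.0488  0.017 ]
lipnear [ 0.6072 -0.0366  0.017 ]
bstop far [ 0.6903 -0.2217  0.055 ]
bstop near [ 0.5757 -0.2124  0.055 ]
flare near [ 0.5799 -0.0076  0.036 ]
```

```bash
cat >> h.py <<'E'
from scipy.spatial.transform import Rotation as Rn
np.set_printoptions(precision=4,suppress=True)
U=np.array([-.06,-.998,0]) 
def plan(target,ahead=None):
    "print turn/shift in crank units; ahead: horizontal direction of pushing; jaw axis perpendicular"
    s=arm.read_state();R=Rn.from_euler('xyz',s['tool_rot'],degrees=True).as_matrix();p=s['ee_pos']
    print('clock',round(s['clock'],2),'ee',p,'F',s['wrist_force'],'w',round(s['gripper_width'],4))
    print('tool y',R[:,1],'z',R[:,2])
    if target is not None: print('shift',R.T@(np.array(target)-p)/.6)
    if ahead is not None:
        a=np.array(ahead)/np.linalg.norm(ahead);best=None
        for sg in(1,-1):
            x=np.array([0,0,-1.]);z=sg*a;y=np.cross(z,x)
            rv=Rn.from_matrix(R.T@np.c_[x,y,z]).as_rotvec()/1.5
            print('turn',rv)
E
python3 -c "
from h import *
plan([.45,-.2,.30],U); plan([.671,.203,.30],U)
s=arm.read_state();print(s['q'])
for c,y in ((1,0),): print(proj('top',[.671,.203,.034]),proj('side',[.671,.203,.034]))"
```

```text
clock 0.8 ee [ 0.2456 -0.5748  0.2226] F [-0.1799  0.1241  0.2242] w 0.087
tool y [ 0.3929 -0.9196  0.0002] z [-0.9196 -0.3929 -0.    ]
shift [-0.129  -0.4405 -0.5587]
turn [-0.738   0.     -0.0001]
turn [ 1.3564 -0.0002 -0.0001]
clock 0.8 ee [ 0.2456 -0.5748  0.2226] F [-0.1799  0.1241  0.2242] w 0.087
tool y [ 0.3929 -0.9196  0.0002] z [-0.9196 -0.3929 -0.    ]
shift [-0.1291 -0.9134 -1.1613]
turn [-0.738   0.     -0.0001]
turn [ 1.3564 -0.0002 -0.0001]
[65.569  19.0312 -3.7085 83.6566  1.2371 77.3405 -5.072 ]
[183.2299 175.3075] [183.897  216.0482]
```

```bash
python3 -m crank '[[[-0.1,0,0],[-0.06,-0.05,-0.06],1],[[-0.2,0,0],[-0.12,-0.1,-0.12],1],[[-0.74,0,0],[-0.13,-0.44,-0.56],1],[[-0.74,0,0],[-0.13,-0.44,-0.56],1],[[-0.74,0,0],[-0.13,-0.44,-0.56],1],[[-0.74,0,0],[-0.13,-0.44,-0.56],1],[[-0.74,0,0],[-0.13,-0.44,-0.56],1],[[-0.74,0,0],[-0.13,-0.44,-0.56],1]]' 20
python3 -c "
from h import *
plan([.671,.203,.25],U)"
```

```text
clock: 1.47
ee_pos: [0.3971, -0.296, 0.2926]
tool_rot: [33.9, 89.9, -65.3]
wrist_force: [1.9, -0.9, 0.1]
gripper_width: 0.0419
clock 1.47 ee [ 0.3971 -0.296   0.2926] F [ 1.8961 -0.922   0.0723] w 0.0419
tool y [ 0.9871 -0.1603  0.0005] z [-0.1603 -0.9871  0.0008]
shift [ 0.0704  0.3173 -0.8941]
turn [-0.0673  0.0006 -0.0003]
turn [ 2.0271 -0.0005 -0.0008]
```

```bash
python3 -m crank '[[[-0.067,0,0],[0.03,0.31,-0.89],1],[[-0.067,0,0],[0.03,0.31,-0.89],1],[[-0.067,0,0],[0.03,0.31,-0.89],1],[[-0.067,0,0],[0.03,0.31,-0.89],1],[[-0.067,0,0],[0.03,0.31,-0.89],1],[[-0.067,0,0],[0.03,0.31,-0.89],1],[[-0.067,0,0],[0.03,0.31,-0.89],1],[[-0.067,0,0],[0.03,0.31,-0.89],1]]'
python3 -c "
from h import *
plan([.671,.203,.25],U)"
```

```text
clock: 2.13
ee_pos: [0.5576, -0.0041, 0.2818]
tool_rot: [71.9, 89.9, -22.0]
wrist_force: [0.7, -1.1, 1.1]
gripper_width: 0.0008
clock 2.13 ee [ 0.5576 -0.0041  0.2818] F [ 0.7073 -1.118   1.0872] w 0.0008
tool y [ 0.9977 -0.0672  0.0009] z [-0.0672 -0.9977  0.0003]
shift [ 0.0531  0.1654 -0.3571]
turn [-0.0048  0.0002 -0.0006]
turn [ 2.0896 -0.001  -0.0003]
```

```bash
python3 -m crank '[[[-0.005,0,0],[0.053,0.165,-0.357],1],[[-0.005,0,0],[0.053,0.165,-0.357],1],[[-0.005,0,0],[0.053,0.165,-0.357],1],[[-0.005,0,0],[0.053,0.165,-0.357],1],[[-0.005,0,0],[0.053,0.165,-0.357],1],[[-0.005,0,0],[0.053,0.165,-0.357],1],[[-0.005,0,0],[0.053,0.165,-0.357],1],[[-0.005,0,0],[0.053,0.165,-0.357],1]]'
python3 -c "
from h import *
plan([.671,.203,.08],U)"
```

```text
clock: 2.8
ee_pos: [0.6695, 0.2035, 0.2483]
tool_rot: [-104.1, 89.9, 162.7]
wrist_force: [0.8, -0.5, 0.4]
gripper_width: 0.0003
clock 2.8 ee [0.6695 0.2035 0.2483] F [ 0.8482 -0.46    0.3925] w 0.0003
tool y [ 0.9984 -0.0558 -0.0021] z [-0.0558 -0.9984 -0.0005]
shift [0.2806 0.0031 0.0009]
turn [ 0.0028 -0.0003  0.0014]
turn [-2.0916 -0.0022 -0.0005]
```

```bash
python3 -m crank '[[[0,0,0],[0.06,0.002,0],1],[[0,0,0],[0.12,0.002,0],1],[[0,0,0],[0.18,0.002,0],1],[[0,0,0],[0.24,0.002,0],1],[[0,0,0],[0.30,0.002,0],1],[[0,0,0],[0.33,0.002,0],1],[[0,0,0],[0.34,0.002,0],1],[[0,0,0],[0.34,0.002,0],1]]' 30
python3 -c "
from h import *
plan([.671,.203,.034],U);shot('side','s1');shot('top','t1')
a=cv2.imread('pics/s1.png')[120:260,130:310]
cv2.imwrite('pics/s1z.png',cv2.resize(a,None,fx=4,fy=4,interpolation=cv2.INTER_CUBIC))"
```

```text
clock: 3.47
ee_pos: [0.6707, 0.1993, 0.0448]
tool_rot: [-45.4, 89.9, -138.9]
wrist_force: [-1.0, 0.6, 1.0]
gripper_width: 0.0003
clock 3.47 ee [0.6707 0.1993 0.0448] F [-1.0332  0.6426  1.0356] w 0.0003
tool y [ 0.9982 -0.0606 -0.0015] z [-0.0606 -0.9982  0.0015]
shift [ 0.018   0.0001 -0.0062]
turn [-0.0004  0.001   0.001 ]
turn [ 2.094   0.0016 -0.0015]
```

View pics/s1z.png

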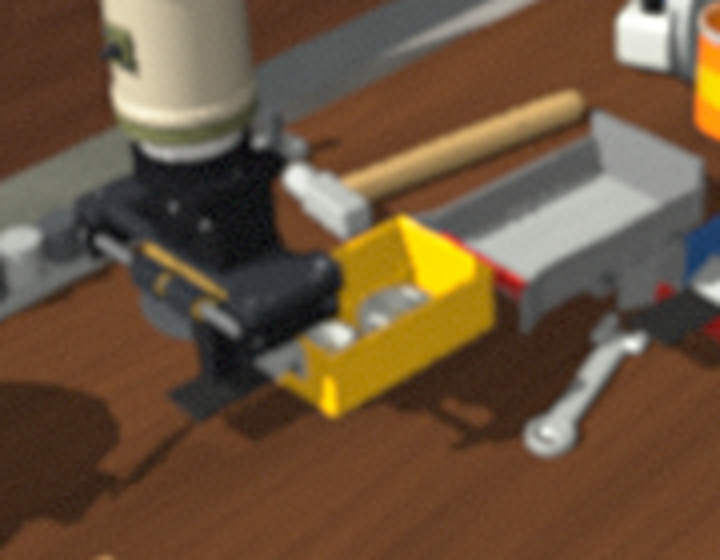

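```bash
python3 -m crank '[[[0,0,0],[0.006,0,-0.004],1],[[0,0,0],[0.012,0,-0.007],1],[[0,0,0],[0.016,0,-0.007],1],[[0,0,0],[0.019,0,-0.007],1],[[0,0,0],[0.022,0,-0.007],1],[[0,0,0],[0.025,0,-0.008],1],[[0,0,0],[0.025,0,-0.008],1],[[0,0,0],[0.025,0,-0.008],1]]'
```

```text
clock: 4.23
ee_pos: [0.6716, 0.2073, 0.0317]
tool_rot: [145.9, 89.9, 52.5]
wrist_force: [-1.8, 2.0, 7.0]
gripper_width: 0.0004
```

```bash
python3 -m crank '[[[0,0,0],[0.003,0,-0.001],1],[[0,0,0],[0.006,0,-0.002],1],[[0,0,0],[0.009,0,-0.003],1],[[0,0,0],[0.012,0,-0.004],1],[[0,0,0],[0.015,0,-0.005],1],[[0,0,0],[0.017,0,-0.005],1],[[0,0,0],[0.017,0,-0.005],1]]'
python3 -c "
from h import *
plan([.671,.203,.021],U);shot('side','s2');shot('top','t2')
a=cv2.imread('pics/s2.png')[120:260,130:310]
cv2.imwrite('pics/s2z.png',cv2.resize(a,None,fx=4,fy=4,interpolation=cv2.INTER_CUBIC))"
```

```text
clock: 4.82
ee_pos: [0.6719, 0.2116, 0.0217]
tool_rot: [152.2, 89.8, 58.9]
wrist_force: [-0.0, 4.2, 6.7]
gripper_width: 0.0006
clock 4.82 ee [0.6719 0.2116 0.0217] F [-0.01    4.1899  6.7268] w 0.0006
tool y [ 0.9983 -0.0575  0.0017] z [-0.0575 -0.9983 -0.0033]
shift [ 0.0012 -0.0008  0.0143]
turn [ 0.0017 -0.0022 -0.0012]
turn [-2.0927  0.0018 -0.0035]
```

View pics/s2z.png

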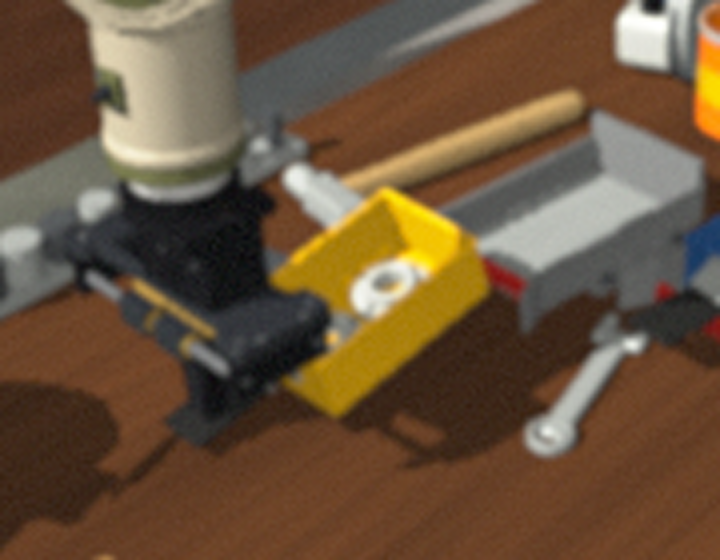

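```bash
python3 -m crank '[[[0,0,0],[0,0,0.006],1],[[0,0,0],[0,0,0.012],1],[[0,0,0],[0,0,0.018],1],[[0,0,0],[0,0,0.024],1],[[0,0,0],[0,0,0.03],1],[[0,0,0],[0,0,0.036],1],[[0,0,0],[0,0,0.036],1]]'
python3 -c "
from h import *
plan([.671,.203,.021],U);shot('side','s3');shot('top','t3')
a=cv2.imread('pics/s3.png')[120:260,130:310]
cv2.imwrite('pics/s3z.png',cv2.resize(a,None,fx=4,fy=4,interpolation=cv2.INTER_CUBIC))
a=cv2.imread('pics/t3.png')[130:230,160:340]
cv2.imwrite('pics/t3z.png',cv2.resize(a,None,fx=4,fy=4,interpolation=cv2.INTER_CUBIC))"
```

```text
clock: 5.5
ee_pos: [0.6713, 0.1903, 0.0226]
tool_rot: [145.7, 89.7, 52.4]
wrist_force: [-0.0, 6.1, 6.0]
gripper_width: 0.0005
clock 5.5 ee [0.6713 0.1903 0.0226] F [-0.0227  6.0868  6.0118] w 0.0005
tool y [ 0.9983 -0.0577  0.0031] z [-0.0577 -0.9983 -0.0046]
shift [ 0.0028 -0.0017 -0.021 ]
turn [ 0.0016 -0.0031 -0.0021]
turn [-2.0928  0.0033 -0.0048]
```

View pics/s3z.png

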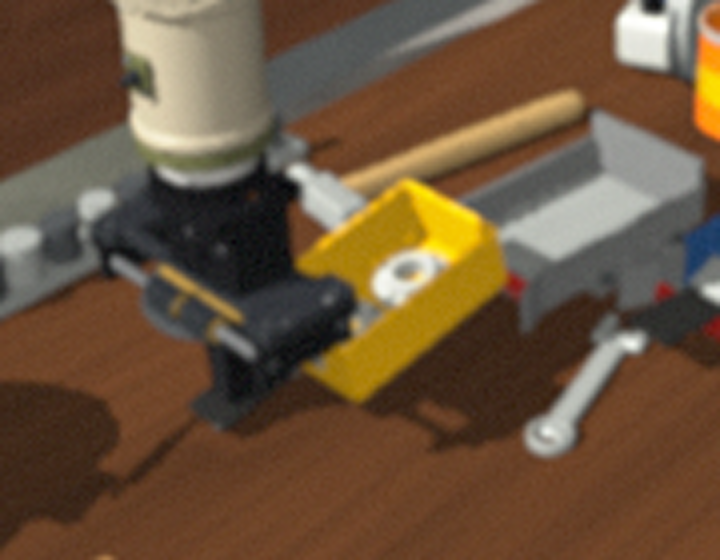

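View pics/t3z.png

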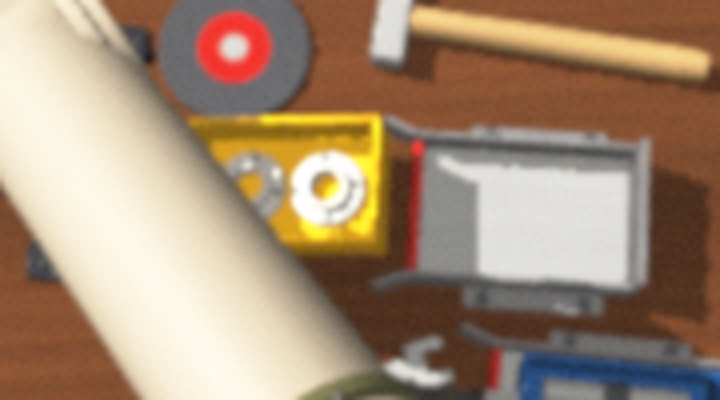

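```bash
python3 - <<'E'
from h import *
f=lambda x,y:(x/4+160-.4,y/4+130-.4)
for n,p,z in [('TR',(382,118),.079),('BR',(386,252),.079),('lipT',(418,142),.017),('lipB',(412,270),.017),('bs T',(648,142),.055),('bsB',(641,288),.055)]: print(n,at('top',f(*p),z))
g=lambda x,y:(x/4+130-.4,y/4+120-.4)
for n,p,z in [('far',(408,182),.079),('near',(500,245),.079),('bot near',(508,285),.030),('heel near',(362,400),0),('lip near',(525,295),.017)]: print(n,at('side',g(*p),z))
E
```

```text
TR [ 0.7048 -0.0226  0.079 ]
BR [ 0.6011 -0.023   0.079 ]
lipT [ 0.7031 -0.0519  0.017 ]
lipB [ 0.599  -0.0441  0.017 ]
bs T [ 0.6881 -0.2277  0.055 ]
bsB [ 0.5739 -0.2153  0.055 ]
far [ 0.7019 -0.0164  0.079 ]
near [0.5939 0.0039 0.079 ]
bot near [ 0.6047 -0.0162  0.03  ]
heel near [0.6186 0.1214 0.    ]
lip near [ 0.5994 -0.0286  0.017 ]
```

```bash
python3 -m crank '[[[0,0,0],[0.001,0,0.007],1],[[0,0,0],[0.001,0,0.014],1],[[0,0,0],[0.001,0,0.021],1],[[0,0,0],[0.001,-0.001,0.028],1],[[0,0,0],[0.001,-0.001,0.035],1],[[0,0,0],[0.001,-0.001,0.042],1],[[0,0,0],[0.001,-0.002,0.049],1],[[0,0,0],[0.001,-0.002,0.049],1]]'
python3 -c "
from h import *
plan([.671,.203,.021],U);shot('side','s4');shot('top','t4')
a=cv2.imread('pics/s4.png')[120:260,130:310]
cv2.imwrite('pics/s4z.png',cv2.resize(a,None,fx=4,fy=4,interpolation=cv2.INTER_CUBIC))
a=cv2.imread('pics/t4.png')[130:230,160:340]
cv2.imwrite('pics/t4z.png',cv2.resize(a,None,fx=4,fy=4,interpolation=cv2.INTER_CUBIC))"
```

```text
clock: 6.27
ee_pos: [0.6684, 0.1608, 0.0219]
tool_rot: [142.1, 89.7, 48.7]
wrist_force: [-0.8, 6.1, 6.6]
gripper_width: 0.0002
clock 6.27 ee [0.6684 0.1608 0.0219] F [-0.8136  6.1354  6.6468] w 0.0002
tool y [ 0.9983 -0.0578  0.0033] z [-0.0578 -0.9983 -0.0042]
shift [ 0.0018  0.0002 -0.0705]
turn [ 0.0015 -0.0028 -0.0022]
turn [-2.0929  0.0034 -0.0044]
```

View pics/s4z.png

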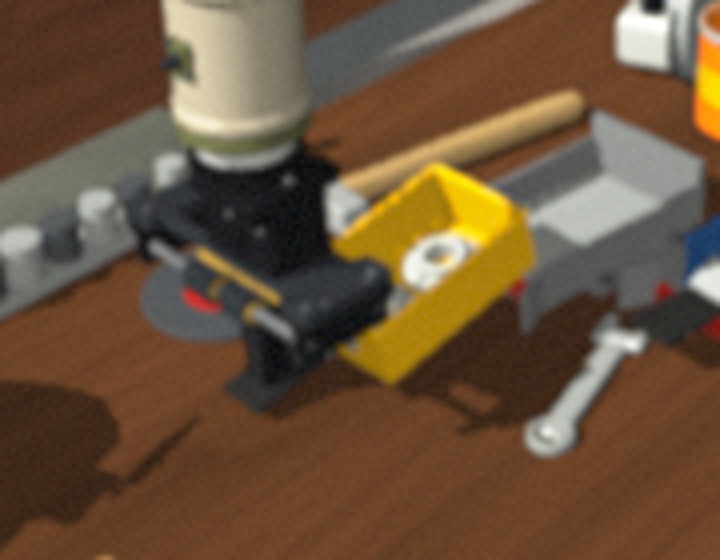

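View pics/t4z.png

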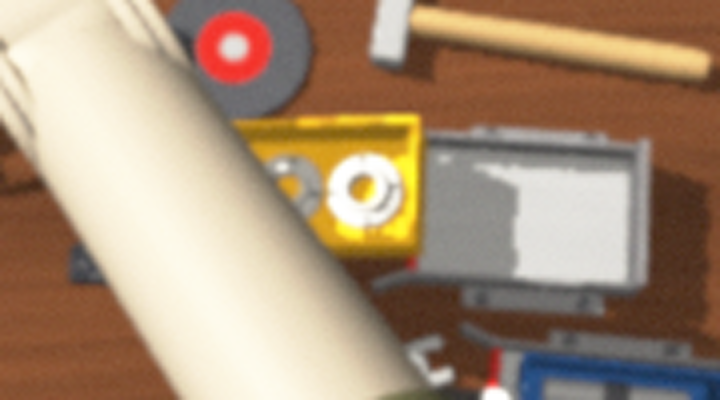

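```bash
python3 - <<'E'
from h import *
f=lambda x,y:(x/4+160-.4,y/4+130-.4)
for n,p,z in [('TR',(420,116),.079),('BR',(417,254),.079)]: print(n,at('top',f(*p),z))
g=lambda x,y:(x/4+130-.4,y/4+120-.4)
for n,p,z in [('far',(437,164),.079),('near',(530,228),.079),('bot near',(532,262),.030),('heel near',(393,382),0)]: print(n,at('side',g(*p),z))
E
python3 -m crank '[[[0,0,0],[0.001,-0.001,0.006],1],[[0,0,0],[0.001,-0.001,0.012],1],[[0,0,0],[0.001,-0.002,0.018],1],[[0,0,0],[0.001,-0.002,0.018],1]]'

```

```text
TR [ 0.7057 -0.0515  0.079 ]
BR [ 0.5991 -0.046   0.079 ]
far [ 0.7033 -0.0492  0.079 ]
near [ 0.5922 -0.0262  0.079 ]
bot near [ 0.6109 -0.0501  0.03  ]
heel near [0.6165 0.0929 0.    ]
clock: 6.7
ee_pos: [0.6666, 0.1502, 0.0213]
tool_rot: [142.5, 89.7, 49.2]
wrist_force: [-1.2, 5.5, 7.3]
gripper_width: 0.0008
```

```bash
python3 -m crank '[[[0,0,0],[-0.003,0,0.001],1],[[0,0,0],[-0.006,0,0.002],1],[[0,0,0],[-0.009,0,0.003],1],[[0,0,0],[-0.012,0,0.003],1],[[0,0,0],[-0.015,0,0.003],1],[[0,0,0],[-0.018,0,0.003],1],[[0,0,0],[-0.025,0,0.003],1],[[0,0,0],[-0.035,0,0.003],1]]'
python3 -c "
from h import *
plan([.671,.203,.021],U);shot('side','s5');shot('top','t5')
a=cv2.imread('pics/s5.png')[120:260,130:310]
cv2.imwrite('pics/s5z.png',cv2.resize(a,None,fx=4,fy=4,interpolation=cv2.INTER_CUBIC))
a=cv2.imread('pics/t5.png')[130:230,160:340]
cv2.imwrite('pics/t5z.png',cv2.resize(a,None,fx=4,fy=4,interpolation=cv2.INTER_CUBIC))"
```

```text
clock: 7.37
ee_pos: [0.665, 0.1452, 0.0399]
tool_rot: [-59.9, 89.9, -153.3]
wrist_force: [-0.1, -0.1, 0.2]
gripper_width: 0.0004
clock 7.37 ee [0.665  0.1452 0.0399] F [-0.1349 -0.0837  0.2308] w 0.0004
tool y [ 0.9982 -0.0592 -0.0012] z [-0.0592 -0.9982  0.0007]
shift [ 0.0315  0.0043 -0.0968]
turn [0.0005 0.0005 0.0008]
turn [-2.0939 -0.0012  0.0007]
```

View pics/s5z.png

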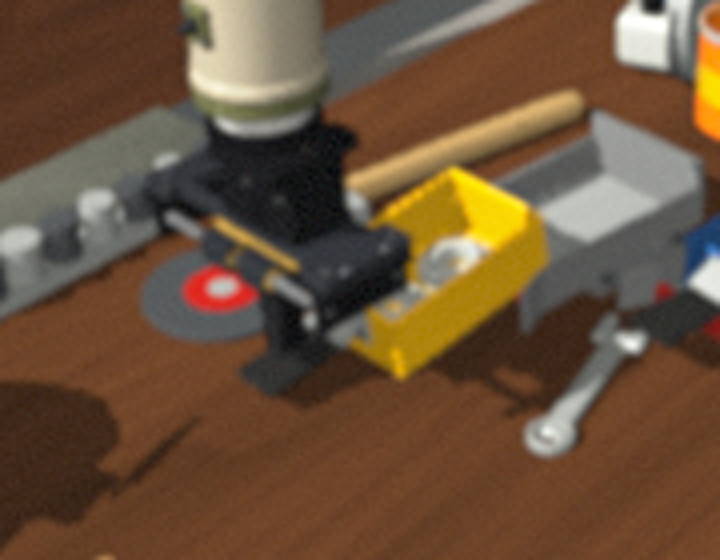

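View pics/t5z.png

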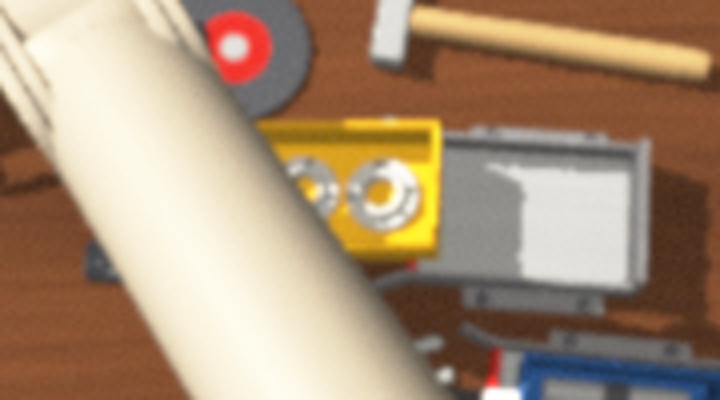

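```bash
python3 -m crank '[[[0,0,0],[-0.04,0,0],1],[[0,0,0],[-0.08,0,0],0],[[0,0,0],[-0.1,0,0],-0.38],[[0,0,0],[-0.1,0,0],-0.38],[[0.01,0,0],[-0.1,0,0.03],-0.38],[[0.01,0,0],[-0.1,0,0.06],-0.38],[[0.01,0,0],[-0.1,0,0.06],-0.38],[[0.01,0,0],[-0.1,0,0.06],-0.38]]'
python3 -c "
from h import *
plan([.6655,.108,.035],[-.08,-.997,0])
shot('side','s6');shot('top','t6')
for c in('side','top'):
  for q,z in(('tray_handle',.034),('tray_heel',0),('tray_lead',.017)):
    for r in arm.tip_of(c,q)[:1]: print(c,q,r['conf'],at(c,r['location'],z))
a=cv2.imread('pics/s6.png')[120:260,130:310]
cv2.imwrite('pics/s6z.png',cv2.resize(a,None,fx=4,fy=4,interpolation=cv2.INTER_CUBIC))
a=cv2.imread('pics/t6.png')[130:230,160:340]
cv2.imwrite('pics/t6z.png',cv2.resize(a,None,fx=4,fy=4,interpolation=cv2.INTER_CUBIC))"
```

```text
clock: 8.13
ee_pos: [0.6631, 0.108, 0.0991]
tool_rot: [-43.3, 89.9, -137.7]
wrist_force: [-0.9, 0.1, -0.3]
gripper_width: 0.039
clock 8.13 ee [0.6631 0.108  0.0991] F [-0.8651  0.1107 -0.3152] w 0.039
tool y [ 0.9971 -0.0761 -0.0011] z [-0.0761 -0.9971  0.0011]
shift [ 0.1068  0.0041 -0.0004]
turn [0.0026 0.0008 0.0007]
turn [-2.0918 -0.0011  0.0012]
side tray_handle 0.6 [ 0.6178 -0.0858  0.034 ]
side tray_heel 0.66 [0.6829 0.0681 0.    ]
side tray_lead 0.81 [ 0.6447 -0.0664  0.017 ]
top tray_handle 0.71 [ 0.6368 -0.37    0.034 ]
top tray_heel 0.35 [ 0.6395 -0.3864  0.    ]
top tray_lead 0.89 [ 0.661  -0.0636  0.017 ]
```

View pics/s6z.png

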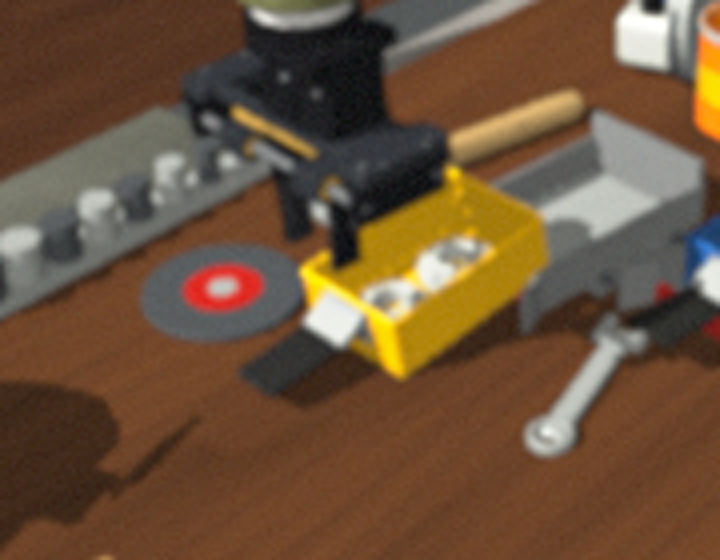

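View pics/t6z.png

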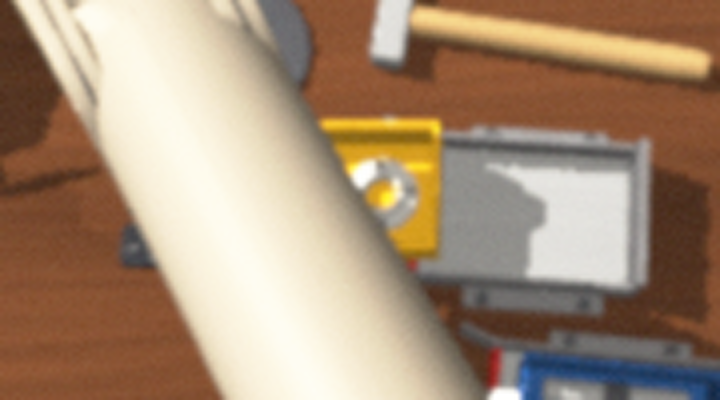

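```bash
python3 - <<'E'
from h import *
g=lambda x,y:(x/4+130-.4,y/4+120-.4)
for n,p,z in [('rearfar rim',(303,270),.05),('rear near rim',(402,326),.05),('heel near',(400,378),0),('lead near rim',(547,222),.066),('lead far rim',(455,170),.066),('handle end far',(243,370),.024),('h end near',(275,392),.024),('flange2',(455,262),.02)]: print(n,at('side',g(*p),z))
E
python3 -m crank '[[[0,0,0],[0,0.004,-0.005],-0.38],[[0,0,0],[0,0.004,-0.006],-0.38],[[0,0,0],[0,0.004,-0.006],-0.38],[[0,0,0],[0,0.004,-0.006],-0.38],[[0,0,0],[0,0.004,-0.006],-0.38]]'
```

```text
rearfar rim [0.7097 0.0857 0.05  ]
rear near rim [0.6081 0.0893 0.05  ]
heel near [0.6159 0.0864 0.    ]
lead near rim [ 0.6013 -0.0557  0.066 ]
lead far rim [ 0.7021 -0.0673  0.066 ]
handle end far [0.6815 0.1717 0.024 ]
h end near [0.6466 0.1741 0.024 ]
flange2 [ 0.6646 -0.0245  0.02  ]
clock: 8.95
ee_pos: [0.6659, 0.1132, 0.1003]
tool_rot: [-18.3, 90.0, -112.6]
wrist_force: [0.2, -0.7, 0.8]
gripper_width: 0.06
```

```bash
python3 -m crank '[[[0,0,0],[0.025,-0.003,0],-0.38],[[0,0,0],[0.05,-0.003,0],-0.38],[[0,0,0],[0.075,-0.003,0],-0.38],[[0,0,0],[0.095,-0.003,0],-0.38],[[0,0,0],[0.108,-0.003,0],-0.38],[[0,0,0],[0.108,-0.003,0],-0.38]]'
python3 -c "
from h import *
plan([.6655,.108,.035],[-.08,-.997,0])
shot('side','s7')
a=cv2.imread('pics/s7.png')[120:260,130:310]
cv2.imwrite('pics/s7z.png',cv2.resize(a,None,fx=4,fy=4,interpolation=cv2.INTER_CUBIC))"
```

```text
clock: 9.45
ee_pos: [0.6629, 0.1129, 0.0329]
tool_rot: [-76.1, 89.8, -170.3]
wrist_force: [-1.3, -0.4, 0.1]
gripper_width: 0.0603
clock 9.45 ee [0.6629 0.1129 0.0329] F [-1.283  -0.3602  0.1119] w 0.0603
tool y [ 0.9973 -0.0738 -0.0034] z [-0.0738 -0.9973  0.0008]
shift [-0.0036  0.0049  0.0078]
turn [0.0041 0.0006 0.0023]
turn [-2.0903 -0.0035  0.0009]
```

View pics/s7z.png

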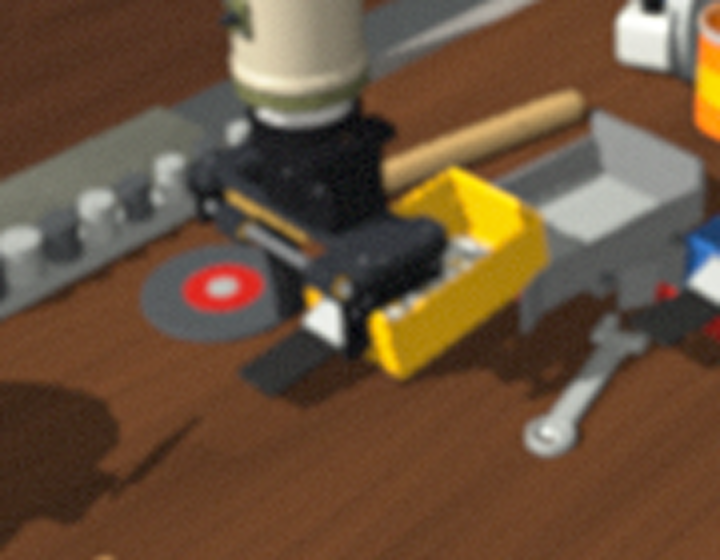

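```bash
python3 -m crank '[[[0,0,0],[0,0,0.01],-0.38],[[0,0,0],[0,0,0.02],-0.38],[[0,0,0],[0,0,0.03],-0.38],[[0,0,0],[0,0,0.04],-0.38],[[0,0,0],[0,0,0.05],-0.38],[[0,0,0],[0,0,0.06],-0.38],[[0,0,0],[0,0,0.07],-0.38],[[0,0,0],[0,0,0.08],-0.38]]'
python3 -c "
from h import *
plan([.6505,-.057,.035],[-.08,-.997,0])
shot('side','s8');shot('top','t8')
a=cv2.imread('pics/s8.png')[100:240,150:330]
cv2.imwrite('pics/s8z.png',cv2.resize(a,None,fx=4,fy=4,interpolation=cv2.INTER_CUBIC))
a=cv2.imread('pics/t8.png')[130:230,160:340]
cv2.imwrite('pics/t8z.png',cv2.resize(a,None,fx=4,fy=4,interpolation=cv2.INTER_CUBIC))"
```

```text
clock: 10.17
ee_pos: [0.6608, 0.0657, 0.036]
tool_rot: [148.0, 89.9, 53.8]
wrist_force: [0.4, 5.0, 1.8]
gripper_width: 0.0601
clock 10.17 ee [0.6608 0.0657 0.036 ] F [0.4256 4.9569 1.8392] w 0.0601
tool y [ 0.9973 -0.0734  0.0007] z [-0.0734 -0.9973 -0.0012]
shift [ 0.0014 -0.0021  0.2053]
turn [ 0.0044 -0.0008 -0.0005]
turn [-2.09    0.0008 -0.0012]
```

View pics/s8z.png

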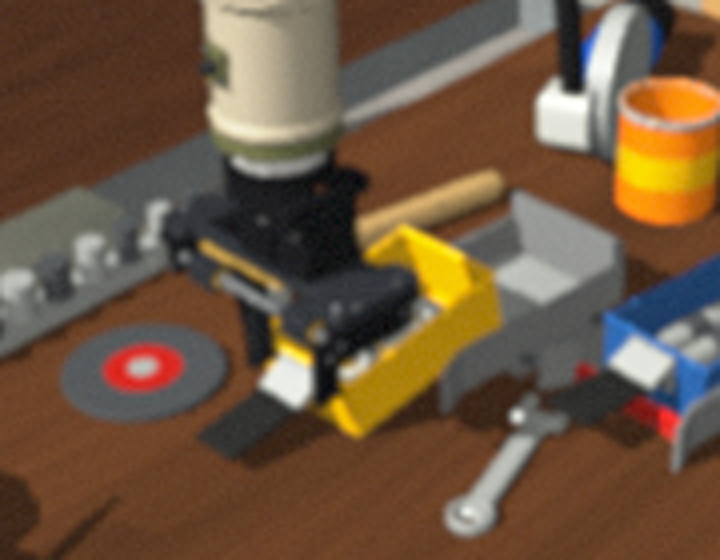

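View pics/t8z.png

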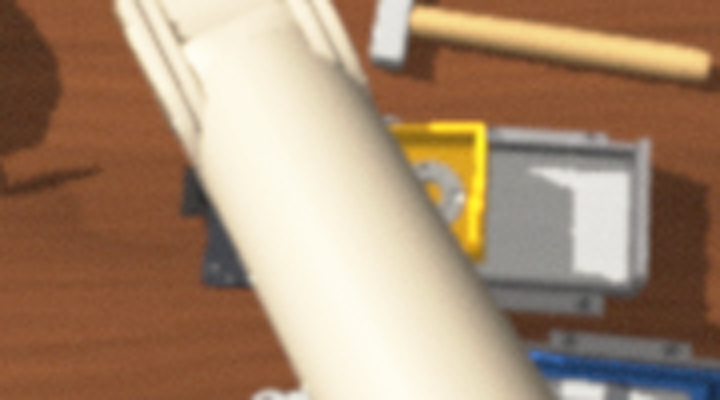

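```bash
python3 -m crank '[[[0,0,0],[0,0,0.008],-0.38],[[0,0,0],[0,0,0.016],-0.38],[[0,0,0],[0,0,0.024],-0.38],[[0,0,0],[0,0,0.032],-0.38],[[0,0,0],[0,0,0.04],-0.38],[[0,0,0],[0,0,0.048],-0.38],[[0,0,0],[0,0,0.056],-0.38],[[0,0,0],[0,0,0.064],-0.38]]'
python3 -c "
from h import *
plan([.6505,-.057,.035],[-.08,-.997,0])
shot('side','s9');shot('top','t9')
a=cv2.imread('pics/s9.png')[100:240,150:330]
cv2.imwrite('pics/s9z.png',cv2.resize(a,None,fx=4,fy=4,interpolation=cv2.INTER_CUBIC))
a=cv2.imread('pics/t9.png')[130:230,160:340]
cv2.imwrite('pics/t9z.png',cv2.resize(a,None,fx=4,fy=4,interpolation=cv2.INTER_CUBIC))"
```

```text
clock: 10.93
ee_pos: [0.6584, 0.0308, 0.0367]
tool_rot: [157.3, 89.7, 63.2]
wrist_force: [0.4, 14.2, 7.6]
gripper_width: 0.0604
clock 10.93 ee [0.6584 0.0308 0.0367] F [ 0.4448 14.2452  7.5904] w 0.0604
tool y [ 0.9975 -0.0712  0.0019] z [-0.0712 -0.9975 -0.0045]
shift [ 0.0022 -0.0027  0.147 ]
turn [ 0.0059 -0.003  -0.0013]
turn [-2.0885  0.002  -0.0047]
```

View pics/s9z.png

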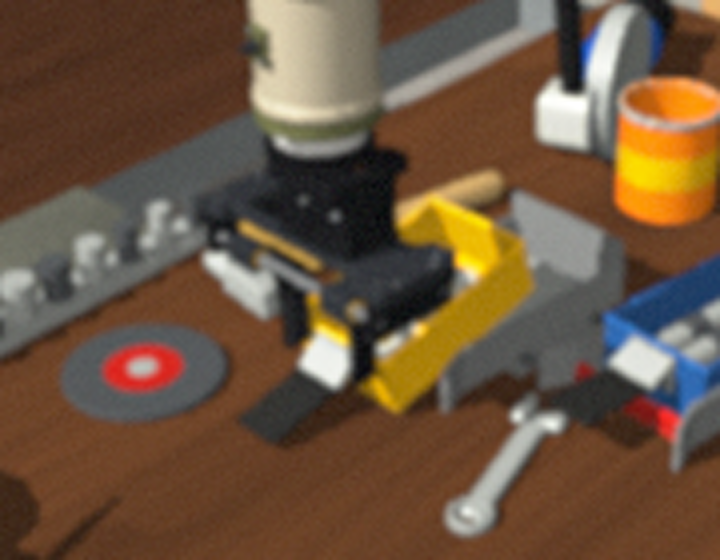

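View pics/t9z.png

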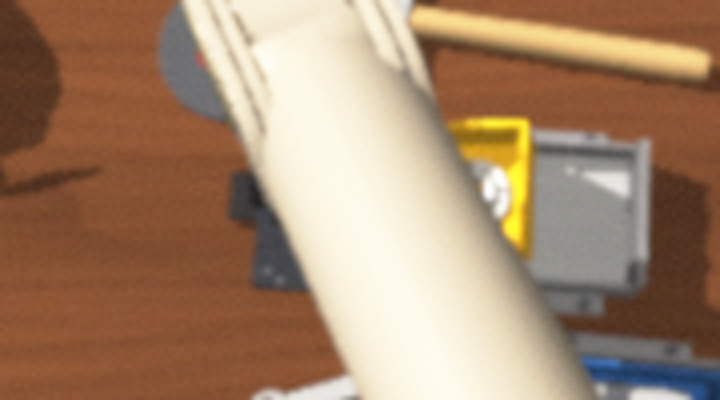

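```bash
python3 -m crank '[[[0,0,0],[0,0,-0.006],-0.38],[[0,0,0],[0,0,-0.012],-0.38],[[0,0,0],[0,0,-0.02],-0.38],[[0,0,0],[0,0,-0.02],-0.38],[[0,0,0],[0,0,-0.02],-0.38]]'
python3 -c "
from h import *
plan([.6505,-.057,.035],[-.08,-.997,0])
shot('side','s10');shot('top','t10')
a=cv2.imread('pics/s10.png')[100:240,150:330]
cv2.imwrite('pics/s10z.png',cv2.resize(a,None,fx=4,fy=4,interpolation=cv2.INTER_CUBIC))
a=cv2.imread('pics/t10.png')[130:230,160:340]
cv2.imwrite('pics/t10z.png',cv2.resize(a,None,fx=4,fy=4,interpolation=cv2.INTER_CUBIC))"
```

```text
clock: 11.45
ee_pos: [0.6585, 0.039, 0.0352]
tool_rot: [-35.9, 90.0, -130.1]
wrist_force: [0.1, 0.2, -0.5]
gripper_width: 0.0601
clock 11.45 ee [0.6585 0.039  0.0352] F [ 0.1427  0.2114 -0.5021] w 0.0601
tool y [ 0.9973 -0.0737 -0.0004] z [-0.0737 -0.9973  0.0006]
shift [ 0.0005 -0.0015  0.1605]
turn [0.0042 0.0004 0.0003]
turn [-2.0902 -0.0005  0.0006]
```

View pics/s10z.png

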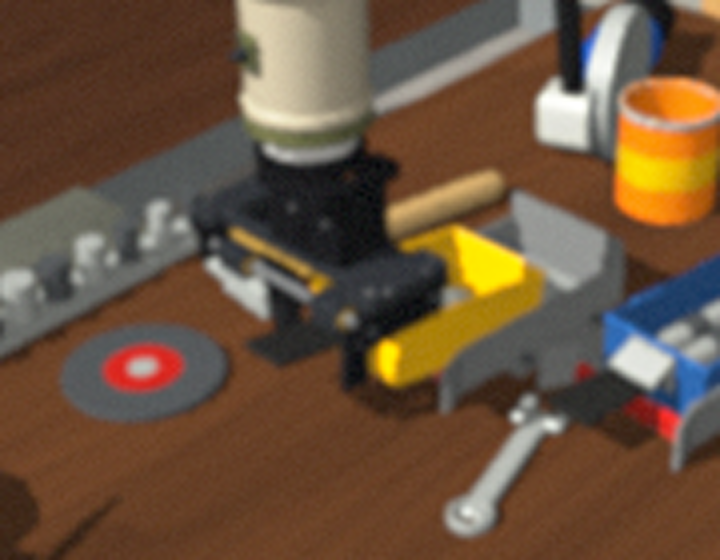

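View pics/t10z.png

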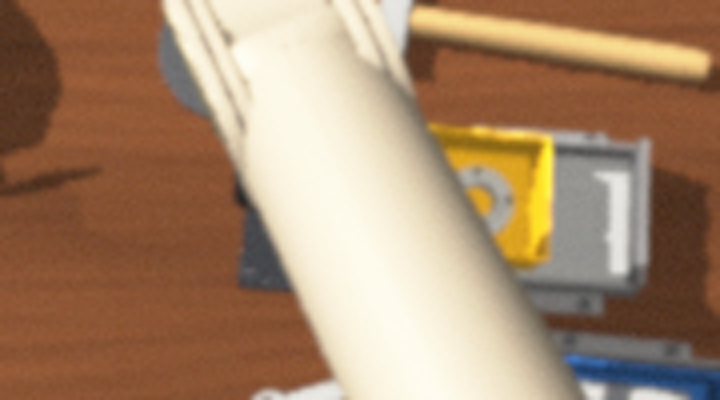

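```bash
python3 -m crank '[[[0,0,0],[-0.006,0,0.01],-0.38],[[0,0,0],[-0.008,0,0.022],-0.38],[[0,0,0],[-0.008,0,0.034],-0.38],[[0,0,0],[-0.008,0,0.046],-0.38],[[0,0,0],[-0.008,0,0.058],-0.38],[[0,0,0],[-0.008,-0.001,0.07],-0.38],[[0,0,0],[-0.008,-0.001,0.082],-0.38],[[0,0,0],[-0.008,-0.001,0.094],-0.38]]'
python3 -c "
from h import *
plan([.6505,-.057,.035],[-.08,-.997,0])
shot('side','s11');shot('top','t11')
a=cv2.imread('pics/s11.png')[100:240,150:330]
cv2.imwrite('pics/s11z.png',cv2.resize(a,None,fx=4,fy=4,interpolation=cv2.INTER_CUBIC))
a=cv2.imread('pics/t11.png')[130:230,160:340]
cv2.imwrite('pics/t11z.png',cv2.resize(a,None,fx=4,fy=4,interpolation=cv2.INTER_CUBIC))"
```

```text
clock: 12.22
ee_pos: [0.6537, -0.0178, 0.0402]
tool_rot: [-107.1, 90.0, 158.7]
wrist_force: [-0.3, 2.9, -2.1]
gripper_width: 0.0596
clock 12.22 ee [ 0.6537 -0.0178  0.0402] F [-0.3351  2.8543 -2.1205] w 0.0596
tool y [ 0.9973 -0.0739 -0.0003] z [-0.0739 -0.9973 -0.0001]
shift [ 0.0086 -0.0004  0.0655]
turn [ 0.004  -0.0001  0.0002]
turn [-2.0903 -0.0003 -0.0001]
```

View pics/s11z.png

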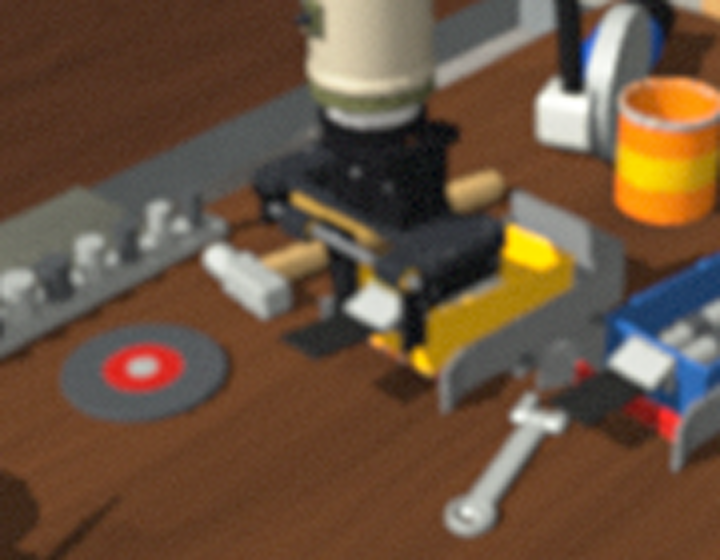

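View pics/t11z.png

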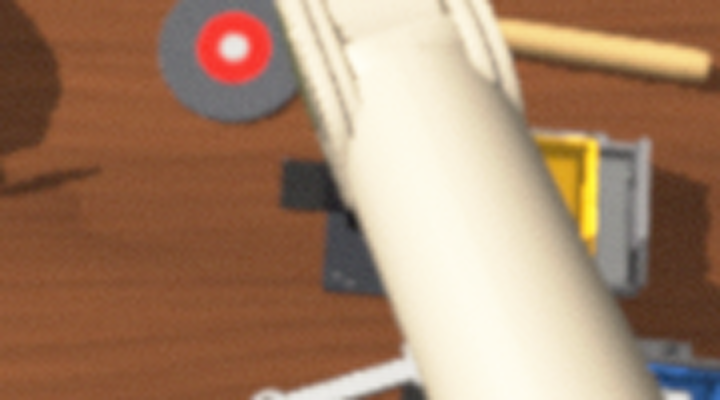

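```bash
python3 -m crank '[[[0,0,0],[0,0,0.008],-0.38],[[0,0,0],[0,0,0.016],-0.38],[[0,0,0],[0,0,0.024],-0.38],[[0,0,0],[0,0,0.032],-0.38],[[0,0,0],[0,0,0.04],-0.38],[[0,0,0],[0,0,0.046],-0.38],[[0,0,0],[0,0,0.05],-0.38],[[0,0,0],[0,0,0.05],-0.38]]'
python3 -c "
from h import *
plan([.6505,-.057,.035],[-.08,-.997,0])
shot('side','s12');shot('top','t12')
a=cv2.imread('pics/s12.png')[100:240,150:330]
cv2.imwrite('pics/s12z.png',cv2.resize(a,None,fx=4,fy=4,interpolation=cv2.INTER_CUBIC))
a=cv2.imread('pics/t12.png')[130:230,160:340]
cv2.imwrite('pics/t12z.png',cv2.resize(a,None,fx=4,fy=4,interpolation=cv2.INTER_CUBIC))"
```

```text
clock: 12.98
ee_pos: [0.6517, -0.048, 0.0403]
tool_rot: [4.8, 90.0, -89.5]
wrist_force: [0.4, 0.1, 1.0]
gripper_width: 0.0599
clock 12.98 ee [ 0.6517 -0.048   0.0403] F [0.4173 0.1085 1.0137] w 0.0599
tool y [ 0.9972 -0.0747  0.    ] z [-0.0747 -0.9972  0.0006]
shift [ 0.0088 -0.0008  0.0151]
turn [ 0.0036  0.0004 -0.    ]
turn [-2.0908  0.0001  0.0006]
```

View pics/s12z.png

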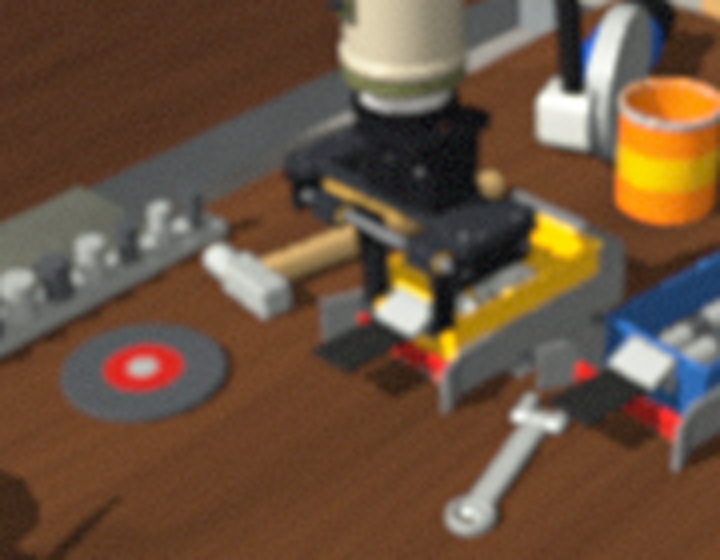

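View pics/t12z.png

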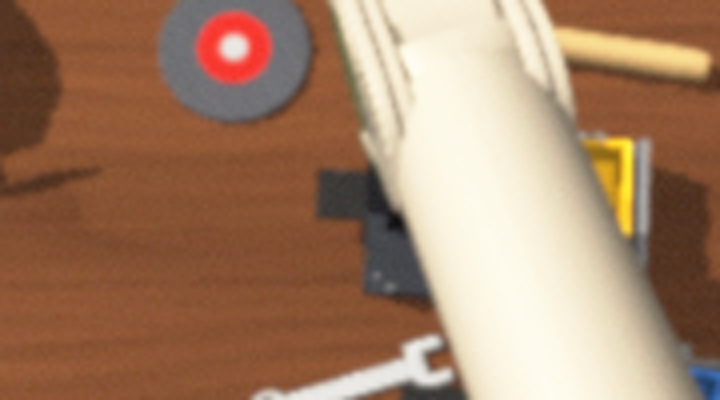

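```bash
python3 -m crank '[[[0,0,0],[0,0,0.003],-0.38],[[0,0,0],[0,0,0.006],-0.38],[[0,0,0],[0,0,0.009],-0.38],[[0,0,0],[0,0,0.012],-0.38],[[0,0,0],[0,0,0.012],-0.38]]';python3 -m crank '[[[0,0,0],[0,0,0.002],-0.38],[[0,0,0],[0,0,0.004],-0.38],[[0,0,0],[0,0,0.004],-0.38]]'
```

```text
clock: 13.5
ee_pos: [0.6513, -0.0543, 0.0405]
tool_rot: [119.2, 90.0, 24.9]
wrist_force: [0.1, 3.3, 1.1]
gripper_width: 0.0602
clock: 13.75
ee_pos: [0.6512, -0.0557, 0.0405]
tool_rot: [155.2, 89.9, 61.0]
wrist_force: [1.1, 5.7, 0.8]
gripper_width: 0.06
```

```bash
python3 -m crank '[[[0,0,0],[0,0,0.002],-0.38],[[0,0,0],[0,0,0.004],-0.38],[[0,0,0],[0,0,0.004],-0.38]]';python3 -m crank '[[[0,0,0],[0,0,0.002],-0.38],[[0,0,0],[0,0,0.004],-0.38],[[0,0,0],[0,0,0.004],-0.38]]'
```

```text
clock: 14.0
ee_pos: [0.6513, -0.0559, 0.0405]
tool_rot: [167.3, 89.8, 73.2]
wrist_force: [2.8, 10.6, 0.1]
gripper_width: 0.0599
clock: 14.25
ee_pos: [0.6513, -0.056, 0.0406]
tool_rot: [169.4, 89.6, 75.4]
wrist_force: [3.1, 17.4, -0.8]
gripper_width: 0.0596
```

```bash
python3 -m crank '[[[0,0,0],[0,0,-0.01],-0.38],[[0,0,0],[0,0,-0.022],-0.38],[[0,0,0],[0,0,-0.024],-0.38],[[0,0,0],[-0.05,0,-0.024],-0.38],[[0,0,0],[-0.1,0,-0.024],-0.38],[[0,0,0],[-0.16,0,-0.024],-0.38],[[0,0,0],[-0.22,0,-0.06],-0.38],[[0,0,0],[-0.28,0,-0.12],-0.38]]'
python3 -m crank '[[[0,0,0],[0,0,-0.07],-0.38],[[0,0,0],[0,0,-0.14],-0.38],[[0,0,0],[0,0,-0.21],-0.38],[[0,0,0],[0,0,-0.28],-0.38],[[0,0,0],[0,0,-0.35],-0.38],[[0,0,0],[0,0,-0.4],-0.38],[[0,0,0],[0,0,-0.4],-0.38]]'
python3 -c "
from h import *
shot('side','s13');shot('top','t13')
a=cv2.imread('pics/s13.png')[110:220,190:320]
cv2.imwrite('pics/s13z.png',cv2.resize(a,None,fx=5,fy=5,interpolation=cv2.INTER_CUBIC))
a=cv2.imread('pics/t13.png')[130:270,180:350]
cv2.imwrite('pics/t13z.png',cv2.resize(a,None,fx=4,fy=4,interpolation=cv2.INTER_CUBIC))
for q,z in(('tray',.003),('tray_handle',.037),('bay_lip',.017),('tray_heel',.003)):
  for c in('side','top'):
    for r in arm.tip_of(c,q)[:1]: print(c,q,r['conf'],at(c,r['location'],z))"
```

```text
clock: 14.92
ee_pos: [0.6559, -0.0005, 0.2041]
tool_rot: [30.5, 89.8, -64.1]
wrist_force: [1.0, -0.2, -0.3]
gripper_width: 0.0601
clock: 15.5
ee_pos: [0.6706, 0.2515, 0.2009]
tool_rot: [-145.0, 89.8, 121.3]
wrist_force: [-0.4, 0.5, 0.3]
gripper_width: 0.0599
side tray 0.9 [ 0.6436 -0.1346  0.003 ]
top tray 0.74 [ 0.6427 -0.1495  0.003 ]
side tray_handle 0.68 [ 0.6498 -0.0002  0.037 ]
top tray_handle 0.92 [ 0.6551 -0.0068  0.037 ]
side bay_lip 0.57 [ 0.6482 -0.0309  0.017 ]
top bay_lip 0.73 [ 0.6501 -0.0547  0.017 ]
side tray_heel 0.67 [ 0.6637 -0.068   0.003 ]
top tray_heel 0.71 [ 0.6545 -0.0685  0.003 ]
```

View pics/s13z.png

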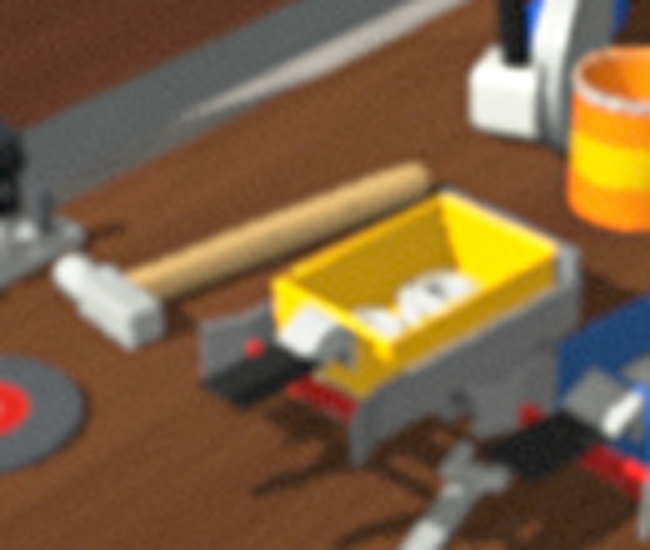

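View pics/t13z.png

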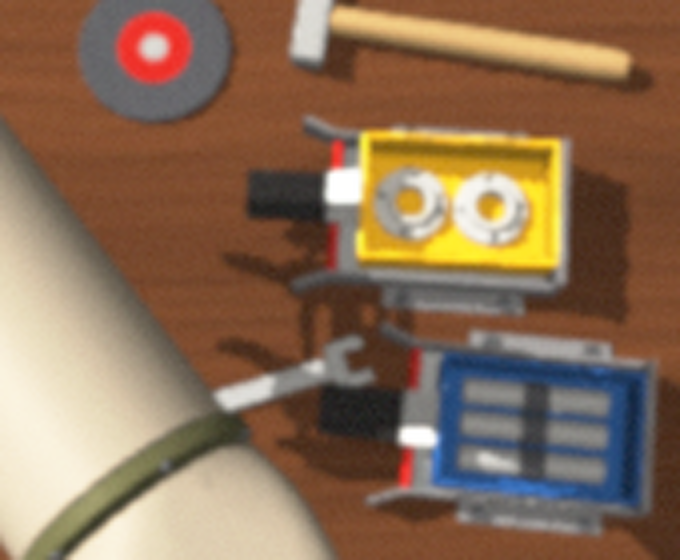

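View pics/t13.png

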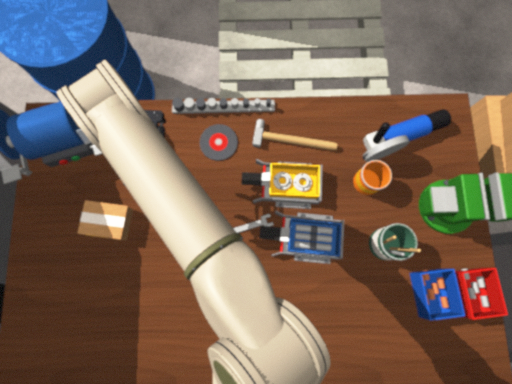

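```bash
python3 - <<'E'
from h import *
im=cv2.cvtColor(cv2.imread('pics/t13.png'),cv2.COLOR_BGR2HSV).astype(int)
im0=cv2.cvtColor(cv2.imread('pics/t0.png'),cv2.COLOR_BGR2HSV).astype(int)
def lip(im):
    H,S,V=im[...,0],im[...,1],im[...,2]
    m=((H<8)|(H>172))&(S>150)&(V>110); pts=[]
    for r in range(160,203):
        c=np.where(m[r,255:272])[0]
        if len(c): pts.append(at('top',(255+np.average(c,weights=S[r,255+c]),r),.017))
    return np.array(pts)
for I in(im0,im):
    p=lip(I);k=np.polyfit(p[:,0],p[:,1],1);print('lip',len(p),p.mean(0),'deg',np.degrees(np.arctan(-k[0])))
H,S,V=im[...,0],im[...,1],im[...,2]
w=np.clip((S-90)/100,0,1)*((H>15)&(H<40))
# rim rear edge / lead edge by subpixel threshold on yellowness along rows
for nm,rng in(('lead',range(167,194)),('rear',range(167,175))):
    pts=[]
    for r in rng:
        row=w[r,262:330]
        if nm=='lead':
            c=np.where(row>.5)[0].max();x=262+c+(row[c]-.5)/(row[c]-row[c+1]+1e-9)
        else:
            c=np.where(row>.5)[0].min();x=262+c-(row[c]-.5)/(row[c]-row[c-1]+1e-9)
        pts.append(at('top',(x,r),.053))
    p=np.array(pts);k=np.polyfit(p[:,0],p[:,1],1);print(nm,p.mean(0),'deg',np.degrees(np.arctan(-k[0])),np.std(p[:,1]-np.polyval(k,p[:,0])))
pts=[]
for c in range(275,316):
    col=w[150:205,c];i=np.where(col>.5)[0].min();y=150+i-(col[i]-.5)/(col[i]-col[i-1]+1e-9);pts.append(at('top',(c,y),.053))
p=np.array(pts);k=np.polyfit(p[:,1],p[:,0],1);print('far side',p.mean(0),'deg',np.degrees(np.arctan(k[0])))
E
```

```text
lip 32 [ 0.6528 -0.0461  0.017 ] deg 4.929206087854826
lip 17 [ 0.6485 -0.0462  0.017 ] deg 4.330409766073654
lead [ 0.6416 -0.2177  0.053 ] deg 4.9426217280150535 0.00013902611301701515
rear [ 0.6751 -0.0692  0.053 ] deg -4.676146014001935 0.00016211610523370916
far side [ 0.6959 -0.1462  0.053 ] deg 4.018044401456265
```

```bash
python3 -c "
from cell import arm
print(arm.close_job())"
```

```text
the job is handed in; nothing more can be done
None
```

The yellow tray is home in the empty bay with both flanges still in it, and the job is handed in. The whole run took about 16 s of the 48 s allowed.

- **Levering:** I pressed the handle down with the shut fingers (about 7 N). That tilted the tray about 0.2 rad on its rear edge. I slid it forward and set its leading edge on the lip.
- **Pushing:** I then pushed the rear wall with the fingers either side of the handle. Partway over the lip the tray stayed nose-up and the push rose to 14 N. I backed off, it tipped forward into the bay by itself, and I pushed it on until it dropped flat.
- **Back stop:** At the end it stopped moving while the push rose to 17 N, which I took as contact with the back stop.

**Last checks (top camera):**
- **Depth:** the leading edge is about 171 mm past the middle of the lip; fully home is 170 mm.
- **Angle:** the leading edge and the lip are both at 4.9°. Other edges were less consistent: the tray's side read 4.0°. The rear edge gave −4.7°, which I discarded because the fit used only 8 image rows.
- **Height:** I judged "flat" from the side picture and did not measure it.
- **Other items:** the other things looked unmoved in the top picture, but I did not measure them and the arm covered part of the wrench.
- **Networks:** they put the tray's centre at y −0.135 from the side camera and −0.150 from the top, which brackets the expected −0.14.

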